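Clear the brass blank from the sprung fixture into the catch tray

ROBOT

A 6-joint arm with a two-finger parallel gripper is mounted at the origin on the work surface. World frame = base frame: x ahead of the robot, y to its left, z up, the work surface at z = 0. Lengths are in mm, angles in rad, forces in N, time in s.
With the tool pointing down it reaches from about 350 to 975 mm from the base axis. Payload 7.1 kg.
Tool frame: the origin (TCP) lies midway between the tips of the shut fingers; the grasp point (between the pads) lies 19 mm behind it (ctrl.grip_depth is the distance from the TCP to the grasp point, in mm); z points along the fingers, y is the line along which they close (so a half turn about z gives the same grasp; the last joint's range is limited). The gripper opens to 88 mm and grips with 3 to 60 N. Pads are 20 mm wide; open, the fingers measure 115 mm over their backs; the gripper's body (75 mm by 178 mm) begins 61 mm behind the grasp point.
Start: joints at [-1.181, 0.423, 1.63, -0, 1.089, -0.019], TCP at [248.458, -573.475, 222.675] pointing down, gripper open.
Joint ranges: [-3, 3], [-0.9, 2.11], [0.09, 2.58], [-1.31, 4.45], [0.11, 2.69], [-2.54, 2.54]. Speed limits (rad/s): [2.39, 2.39, 3.01, 3.14, 3.14, 3.14].

INTERFACE

Orientations are given as a rotation vector (axis times angle).
In Python, from workcell import ctrl, cams gives the robot as it stands.
- The arm moves only by the tool move_arm, never from a script. Its argument "steps" is a list of rows, each a list of 3 entries, a list of its own where there are three numbers: the shift along the tool's x, y, z in units of 25 mm (1.0 is 25 mm), then the turn about the tool's z in units of 5 degrees (1.0 is 5 degrees), then the closure, from 0 (fully open) to 1 (shut). A call has 1 to 20 rows; each row shifts and turns the commanded pose from where the row before left it, along the tool's axes as they then stand; what a row does not reach is not made up. A row lasts 1/12 s, in which the tool goes at most 41.7 mm and 7.16 degrees, less where a joint would pass 70% of its speed; a pose out of reach is approached as far as the arm can. A call is refused whole if a number of a shift passes 1 or a number of a turn 1, either way. A call with a gripper value outside its range is refused whole. The fingers move at their own pace and stop on an object; the grip force is fixed at half the most. Time passes only in rows, so rows that do not move let the fingers close. It gives the time, the measured TCP pose, the force, the opening and the grip force at its end, in the units of the state.
- ctrl.get_obs(): the state, without advancing time (a new reading comes with each control period).
- cams.get_image(name): name is "scene" or "side" or "wrist"; returns a dict with "image" (420x560x3 uint8, red, green, blue), "camera_matrix" (3x3 intrinsics, pixels), "xyz" and "rotation" of the camera in the world; the wrist camera has in their place "mount" (4x4, takes a point from camera to tool coordinates, whose origin is the TCP and whose axes are the flange's). Camera axes: x right, y down, z forward; pixel columns grow to the right and rows downward; lengths in mm; the calibration is good to about 2 mm. A picture is of the moment at which its call begins: read the wrist's pose just before it. There is no depth.
- ctrl.close_job(): hands the job in; it is judged then, once.
Trained networks look in the newest picture that a camera, given by its name, has taken for a name from the list of things; names that differ only in an ending like _2 or _b are one class to them, and where a whole thing is asked for, a point or a joint stands for the part that bears it (a point fixed in the world has none). Each returns a list of dicts, best first, with "p" (0 to 1); they miss things now and then, are a little off and sometimes report something else, mostly with a low value. They report only what shows in the picture. A call takes as long as a camera call. They do not tell look-alikes from the thing itself.
- cams.boxes_of(camera, thing): "rect" ([centre column, centre row, width, height] in pixels, round what is visible of it).
- cams.cut_out(camera, thing): "pixels" (420x560 bool, what is visible of it) and "rect" ([centre column, centre row, width, height] in pixels, round what is visible of it).
The state is a dict: "t": time; "qpos": joint angles; "qvel": joint speeds; "joint_torque": joint torques, N m; "ee_pos": TCP position; "orientation": TCP orientation; "ft_force": force on the tool from outside, world axes, zero at the start; "moment": the same for the moment, N m; "width": finger opening in mm; "grasp_force": force on a finger pad.
Only numpy, scipy, OpenCV 4.12 (cv2) and the standard library are available. Lean on these libraries where they do the work, as an engineer would, in place of code of your own. Each camera call takes 0.05 s, during which the arm holds its last target. There are 200 camera calls.

TASK

Push the wooden catch tray snug and square against the foot of the raised slab, under the fixture's open end. Then, with the fingertips pressing down on the flush brass blank in the fixture, slide it out along its groove and over the edge so that it drops into the tray; never bear on it with more than about 20 N. Do not ram the tray, disturb the other things or leave the tray pulled away.

Things in the scene. Friction and masses are not known exactly. Their poses are not given: they have to be found in the camera images.
- slab: fixed raised wooden bench slab, 220 (x) x 200 (y) x 62 mm high on the bench; origin at the centre of its underside, z up. Its -y side is the working edge: the catch tray belongs below it. The steel fixture stands on it on rubber cushions, right at the middle of that edge
- slab_foot (a point): point at the foot of the slab's upright -y side, in the middle, at bench height; axes as the slab's. The upright face runs from here to the full height of the slab along its x, 220 mm at the top edge and 200 mm below
- exit_lip (a point): middle of the steel fixture's open end, on the groove floor, 80 mm above the bench at rest, 10 mm beyond the slab's -y face; axes as the slab's. The groove runs 55 mm from here to slab +y, 50 mm wide, 6 mm deep. The fixture is hinged at its rear and cushioned in front: pressed, its open end tilts down a few mm (0.1 rad at most) and springs back; softer farther out
- groove_end (a point): top edge of the stop that closes the groove's rear end, 86 mm above the bench (unloaded), fixed to the slab; axes as the slab's. Groove sides: fixed rail at +x, at -x a sprung jaw that pinches the blank's rear 25 mm and holds it with 4 to 7 N of drag until it has slid 25 mm. Rails, jaw and stop are all level here, flush with the blank
- blank: loose square brass blank, 50 x 50 x 6 mm, smooth below, rough chased top (46 x 46), 0.1 to 0.16 kg, at first lying in the groove, flush with its sides and against the stop, so only its top can be reached; origin at the centre of its underside, sides along its x and y. It slides out to slab -y and tips off once its middle is past the lip. Pressed with under 10 N, fingers slip on it
- tray: loose open wooden catch tray, outside 120 x 120 x 35 mm high, walls and floor 8 mm thick, about 0.35 kg; origin at the centre of its underside; starts on the bench some way off the slab's -y side, its +y side roughly facing the slab
- tray_lip (a point): foot of the tray's +y side, in the middle, at bench height: this side belongs against the slab foot
- spare_a: another such brass blank, 50 x 50 x 6 mm, lying on top of the slab, to be left alone; origin centre of underside
- spare_b: another such brass blank, 50 x 50 x 6 mm, lying on top of the slab, to be left alone; origin centre of underside
- spanner: steel spanner lying on the bench beyond the tray, leave alone
- jar: small amber jar, diameter 48, height 55 mm, on the bench on the robot's side of the slab, leave alone; origin centre of underside
- hammer: hammer lying on the bench left of the slab, leave alone
- bottle: white bottle, diameter 52, height 130 mm, leave alone; origin centre of underside
- cup: small white ceramic bowl, diameter 70, height 60 mm, leave alone; origin centre of underside
Mind the look-alikes: they are no part of the job. Leave any black look-alike of the blank alone.

How it is judged (in metres and radians):
On the way, in this order (a step that is already met when the one before it is completed fails the run):
1. the tray stands snug (within 5 mm) and square against the slab's foot, with the blank still in the fixture (y of tray_lip in the frame of slab_foot above -0.005 m and x of tray_lip in the frame of slab_foot between -0.03 and 0.03 m and angle between the x axis of tray and the x axis of slab, either way round below 0.08 rad and angle between tray's own z axis and vertical below 0.05 rad and y of blank in the frame of exit_lip above 0.02 m and z of blank in the frame of exit_lip above -0.012 m), for 0.2 s.
2. the blank, pressed by the fingers, slides out along the groove while still lying on the fixture (y of blank in the frame of exit_lip between -0.008 and 0.016 m and x of blank in the frame of exit_lip between -0.008 and 0.008 m and z of blank in the frame of exit_lip between -0.015 and 0.006 m and contact force between the fingers and blank above 1 N), for 0.05 s.
At the end, for the whole second after the job is handed in: the blank lies at rest inside the tray, its origin within the tray's walls (50 mm of the tray's middle along each side) and below the rim; the tray stands upright on the bench, still within 8 mm of the slab's foot, square to it within 0.1 rad and within 30 mm of its middle (x of blank in the frame of tray between -0.05 and 0.05 m and y of blank in the frame of tray between -0.05 and 0.05 m and z of blank in the frame of tray below 0.036 m and y of tray_lip in the frame of slab_foot above -0.008 m and x of tray_lip in the frame of slab_foot between -0.03 and 0.03 m and angle between the x axis of tray and the x axis of slab, either way round below 0.1 rad and angle between tray's own z axis and vertical below 0.05 rad and linear speed of each of blank, tray below 0.02 m/s); the robot touches nothing.
It fails at once if the blank is borne on with more than 20 N (contact force between the fingers and blank above 20 N).
It fails at once if the tray is rammed against the slab with more than 25 N (contact force between tray and slab above 25 N).
It fails at once if another thing is moved by more than 20 mm (distance of any of spare_a, spare_b, spanner, jar, hammer, bottle, cup from where it was at the start of the episode above 0.02 m).
It also fails if it takes over 56 s, if anything falls off the work surface, if the arm or the gripper's body presses on something with over 40 N, if the wrist force passes 120 N, or if a joint passes its speed limit or range.

## Working session

There is one attempt and no reset: what is moved stays moved. The work goes in short steps, Python scripts to look and compute and a tool call to move; the robot and the scene stay as the last step left them, time stands still between calls to the robot, and variables do not carry over. Pictures are saved under pics/ and viewed, at most 10 in all, crops included, and the job is handed in when it is done.

Besides the shell and the picture viewer there is one more tool, called after "Emit:" by a JSON object that holds its "fn" and its "kwargs", one argument or row to a line. move_arm: Moves the arm, as the interface text tells. Its arguments: {"type":"object","properties":{"steps":{"type":"array"}},"required":["steps"]}

```bash
mkdir -p pics; ls; python3 - <<'E'
from workcell import ctrl,cams
import cv2,numpy as np
o=ctrl.get_obs(); print(o['t'],o['ee_pos'],o['orientation'],o['ft_force'],o['width'])
ims=[]
for n in ["scene","side"]:
    d=cams.get_image(n); im=d["image"][:,:,::-1].copy()
    print(n,d["camera_matrix"],d["xyz"],d["rotation"])
    cv2.imwrite(f"pics/{n}0.png",im)
    for th in ["slab","blank","tray","jar","bottle","cup","spanner","hammer"]:
        print(n,th,[(round(b["p"],2),[round(x) for x in b["rect"]]) for b in cams.boxes_of(n,th)])
E
```

```text
pics
0.0 [ 248.24488117 -572.95097968  221.90286431] [-3.07468758e+00 -6.37318299e-01  4.44745342e-04] [0.63280965 0.40618102 0.02519809] 87.88720584259558
scene [[541.63754507   0.         282.24570665]
 [  0.         541.63754507 208.38437478]
 [  0.           0.           1.        ]] [1217.53401131   22.99305418 1130.87659467] [-2.12149991 -1.61801509  0.47916174]
scene slab [(0.59, [265, 230, 110, 107])]
scene blank [(0.96, [230, 230, 25, 18]), (0.82, [161, 213, 27, 23]), (0.69, [308, 302, 31, 30])]
scene tray [(0.61, [168, 258, 60, 63])]
scene jar [(0.82, [201, 193, 21, 26])]
scene bottle [(0.55, [364, 220, 26, 44])]
scene cup [(0.78, [327, 151, 26, 32]), (0.74, [265, 232, 112, 108])]
scene spanner [(0.7, [225, 307, 83, 27])]
scene hammer [(0.71, [388, 183, 51, 89]), (0.52, [264, 230, 112, 108])]
side [[425.36452711   0.         289.07889765]
 [  0.         425.36452711 206.57502772]
 [  0.           0.           1.        ]] [238.97194399 724.87962617 670.69110469] [-0.71835592  2.59489615 -1.16721092]
side slab [(0.79, [284, 215, 134, 106])]
side blank [(0.65, [303, 172, 24, 13]), (0.6, [204, 208, 28, 19]), (0.5, [379, 186, 18, 11]), (0.17, [300, 223, 30, 21])]
side tray [(0.76, [330, 166, 64, 44]), (0.5, [281, 213, 130, 108])]
side jar [(0.65, [367, 209, 25, 32])]
side bottle [(0.81, [201, 262, 34, 58])]
side cup [(0.65, [313, 314, 43, 44])]
side spanner [(0.64, [260, 172, 50, 34])]
side hammer [(0.59, [219, 342, 135, 105])]
```

```bash
python3 - <<'E'
import cv2
a=cv2.imread("pics/scene0.png")[120:345,120:420]
cv2.imwrite("pics/s1.png",cv2.resize(a,(800,600),interpolation=cv2.INTER_CUBIC))
a=cv2.imread("pics/side0.png")[140:350,150:430]
cv2.imwrite("pics/s2.png",cv2.resize(a,(800,600),interpolation=cv2.INTER_CUBIC))
E
```

```text
(no output)
```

View pics/s1.png

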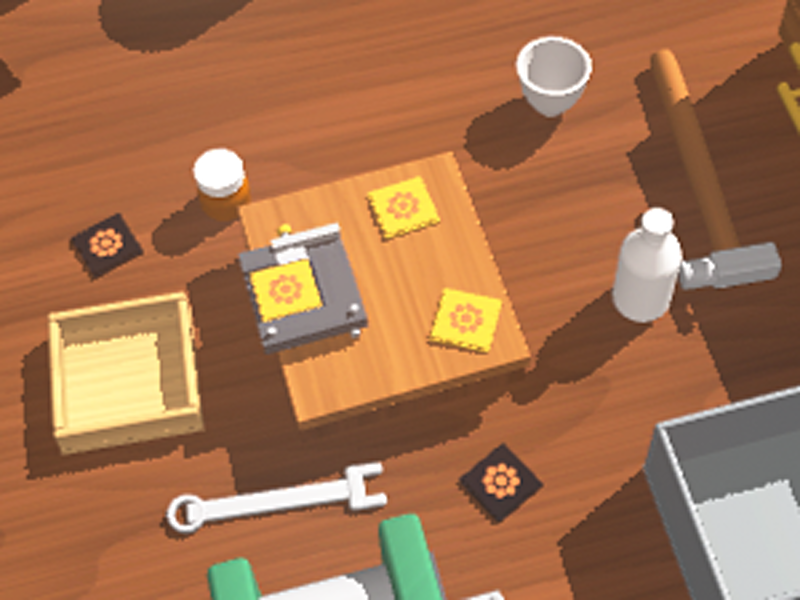

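View pics/s2.png

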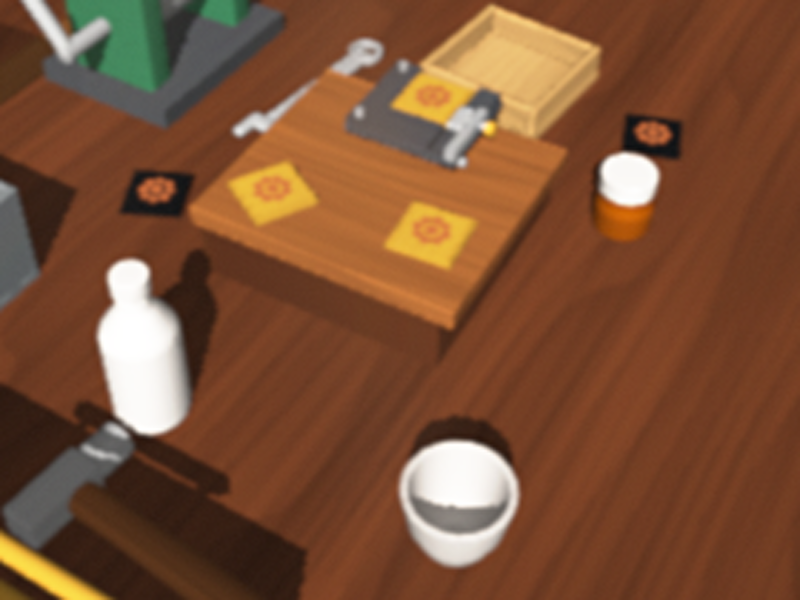

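In the scene view (crop ×2.667): the slab top corners are at about (240,207), (455,153), (530,357) and (300,415). The tray rim is at (50,315), (187,293), (202,428) and (58,440), and the gold blank in the fixture is centred at (287,290). The side view agrees with this.

```bash
cat > h.py <<'E'
import numpy as np,cv2
from scipy.spatial.transform import Rotation as R
from scipy.optimize import least_squares
from workcell import ctrl,cams
def ray(px,K,o,Rm,z):
    d=Rm@np.linalg.inv(K)@np.array([px[0],px[1],1.]); s=(z-o[2])/d[2]; return o+s*d
def cam(n):
    ob=ctrl.get_obs(); d=cams.get_image(n); K=d["camera_matrix"]
    if n=="wrist":
        T=np.eye(4);T[:3,:3]=R.from_rotvec(ob["orientation"]).as_matrix();T[:3,3]=ob["ee_pos"]; T=T@d["mount"]; return d["image"],K,T[:3,3],T[:3,:3]
    r=np.array(d["rotation"]); Rm=R.from_rotvec(r).as_matrix() if r.size==3 else r
    return d["image"],K,np.array(d["xyz"]),Rm
def fitrect(P,hx,hy):
    # P in order (-x-y),(-x+y),(+x+y),(+x-y): returns cx,cy,yaw
    M=np.array([[-hx,-hy],[-hx,hy],[hx,hy],[hx,-hy]])
    def f(p):
        c,s=np.cos(p[2]),np.sin(p[2]); return (M@np.array([[c,s],[-s,c]])+p[:2]-P).ravel()
    r=least_squares(f,[*P.mean(0),0]); return r.x,f(r.x).reshape(4,2).round(1).tolist()
E
python3 - <<'E'
from h import *
im,K,o,Rm=cam("scene")
def c(p,z): return np.array([ray((120+x/2.667,120+y/2.667),K,o,Rm,z)[:2] for x,y in p])
for nm,p,z,h in [("slab",[(240,207),(455,153),(530,357),(300,418)],62,(110,100)),("tray",[(50,315),(187,293),(202,428),(58,440)],35,(60,60)),("blank",[(249,273),(312,261),(323,310),(263,321)],86,(25,25))]:
    print(nm,fitrect(c(p,z),*h))
print("jar",c([(220,165)],55),"spanner ends",c([(170,515),(385,490),(350,470)],5),'black',c([(107,243)],5))
E
```

```text
slab (array([6.01358039e+02, 1.26938694e+02, 2.44320072e-02]), [[-2.7, -0.3], [-2.8, 1.0], [1.8, 1.9], [3.7, -2.6]])
tray (array([ 6.11400893e+02, -1.01412408e+02, -1.02709004e-01]), [[1.8, 1.2], [3.8, 1.8], [-7.2, -0.2], [1.6, -2.8]])
blank (array([ 6.05427528e+02,  4.60690804e+01, -2.64333224e-02]), [[-0.1, 2.7], [-1.5, -1.0], [-0.1, -0.8], [1.7, -0.8]])
jar [[442.13993809  15.78044797]] spanner ends [[739.66621199 -88.97097814]
 [765.56239352  86.76158297]
 [740.59250468  62.90065918]] black [[ 463.84955918 -100.92234037]]
```

Emit:
{"fn": "move_arm", "kwargs": {
  "steps": [
    [[0,0,0],-1,0],
    [[0,0,0],-1,0],
    [[0,0,0],-1,0],
    [[0,0,0],-1,0],
    [[0,0,0],-1,0],
    [[0,0,0],-1,0],
    [[0,0,0],-1,0],
    [[0,0,0],-1,0],
    [[0,0,0],-1,0],
    [[0,0,0],-1,0],
    [[0,0,0],-1,0],
    [[0,0,0],-1,0],
    [[0,0,0],-1,0],
    [[0,0,0],-0.6,0]
  ]
}}

```text
t: 2.12
ee_pos: [248.5, -573.5, 222.7]
orientation: [-2.189, -2.254, -0.0]
ft_force: [0.3, -0.4, 0.4]
width: 87.6
grasp_force: 0.0
```

Emit:
{"fn": "move_arm", "kwargs": {
  "steps": [
    [[1,1,0],0,0],
    [[1,1,0],0,0],
    [[1,1,0],0,0],
    [[1,1,0],0,0],
    [[1,1,0],0,0],
    [[1,1,0],0,0],
    [[1,1,0],0,0],
    [[1,1,0],0,0],
    [[1,1,0],0,0],
    [[1,1,0],0,0],
    [[1,1,0],0,0],
    [[1,1,0],0,0],
    [[1,1,0],0,0],
    [[1,1,0],0,0],
    [[0,0,0],0,0],
    [[0,0,0],0,0]
  ]
}}

```text
t: 3.45
ee_pos: [590.5, -213.5, 222.5]
orientation: [-2.19, -2.252, 0.0]
ft_force: [-0.4, 0.5, -0.6]
width: 88.1
grasp_force: 0.0
```

```bash
python3 - <<'E'
from h import *
im,K,o,Rm=cam("wrist"); ob=ctrl.get_obs()
print(ob['t'],ob['ee_pos'],ob['orientation'],ob['ft_force'],o)
cv2.imwrite("pics/w1.png",cv2.resize(im[:,:,::-1],(800,600)))
m=R.from_rotvec(ob['orientation']).as_matrix(); print(m.round(3))
np.savez("w1.npz",K=K,o=o,R=Rm)
E
```

```text
3.5 [ 589.57933206 -214.49911504  222.42800284] [-2.19162042e+00 -2.25029712e+00  8.62800496e-04] [-0.25016419 -0.04496325  0.28244005] [ 588.23395665 -147.19091556  383.52985736]
[[-0.026  1.    -0.001]
 [ 1.     0.026 -0.   ]
 [-0.    -0.001 -1.   ]]
```

View pics/w1.png

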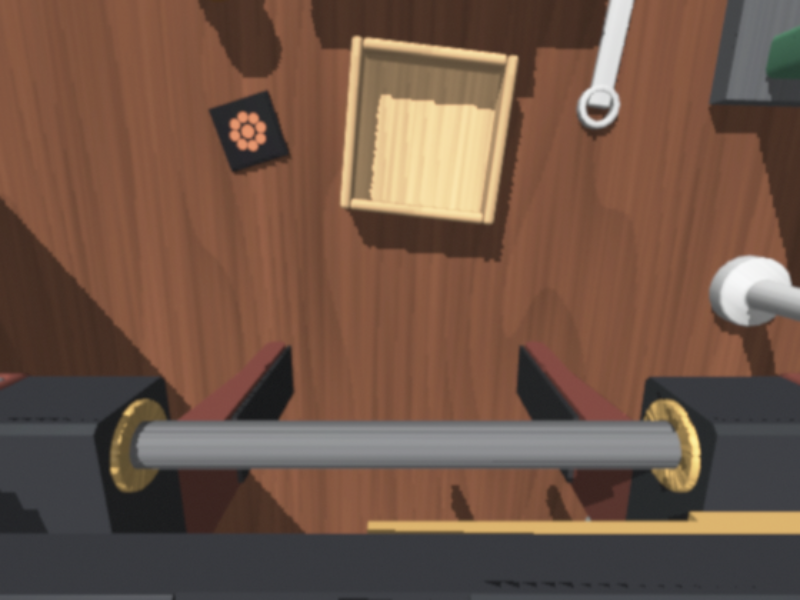

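The tray rim corners are at (341,208), (353,38), (518,55) and (492,223) in this upscaled wrist view. The path behind the tray is clear, with the spanner ring to its right at (598,107).

```bash
python3 - <<'E'
from h import *
d=np.load("w1.npz")
def c(p,z): return np.array([ray((x*.7,y*.7),d['K'],d['o'],d['R'],z)[:2] for x,y in p])
print(fitrect(c([(341,208),(353,38),(518,55),(492,223)],35),60,60)); print(c([(598,107),(720,100),(750,290)],5))
E
```

```text
(array([ 6.02652505e+02, -1.03810061e+02, -7.18109626e-02]), [[-1.1, -0.7], [-1.6, 1.7], [1.0, 0.5], [1.7, -1.4]])
[[ 739.16264091  -75.48075551]
 [ 834.61046962  -67.5586539 ]
 [ 891.72996018 -219.02113103]]
```

Emit:
{"fn": "move_arm", "kwargs": {
  "steps": [
    [[0,0.55,1],0,0],
    [[0,0,1],0,0],
    [[0,0,1],0,0],
    [[0,0,1],0,0],
    [[0,0,1],0,0],
    [[0,0,1],0,0],
    [[0,0,1],0,0],
    [[0,0,1],0,0],
    [[0,0,0.15],0,0],
    [[0.5,0,0],0,0],
    [[0.5,0,0],0,0],
    [[0.2,0,0],0,0],
    [[0,0,0],0,0]
  ]
}}

```text
t: 4.58
ee_pos: [603.5, -183.2, 20.7]
orientation: [2.191, 2.249, 0.002]
ft_force: [0.1, 0.1, 0.3]
width: 87.8
grasp_force: 0.0
```

Emit:
{"fn": "move_arm", "kwargs": {
  "steps": [
    [[0.2,0,0],0,0],
    [[0.2,0,0],0,0],
    [[0.2,0,0],0,0],
    [[0.2,0,0],0,0],
    [[0.2,0,0],0,0],
    [[0.2,0,0],0,0],
    [[0.2,0,0],0,0],
    [[0.2,0,0],0,0],
    [[0.2,0,0],0,0],
    [[0.2,0,0],0,0],
    [[0.2,0,0],0,0],
    [[0.2,0,0],0,0]
  ]
}}

```text
t: 5.58
ee_pos: [601.1, -124.1, 18.9]
orientation: [-2.194, -2.249, 0.0]
ft_force: [-0.1, -2.7, 1.0]
width: 88.0
grasp_force: 1.2
```

Contact is steady at about 2.7 N. Next I advance slowly and watch for a force rise.

Emit:
{"fn": "move_arm", "kwargs": {
  "steps": [
    [[0.12,0,0],0,0],
    [[0.12,0,0],0,0],
    [[0.12,0,0],0,0],
    [[0.12,0,0],0,0],
    [[0,0,0],0,0]
  ]
}}

```text
t: 6.0
ee_pos: [600.7, -111.9, 18.8]
orientation: [-2.193, -2.248, -0.0]
ft_force: [0.5, -0.2, 0.8]
width: 87.8
grasp_force: 0.0
```

```bash
python3 - <<'E'
from h import *
ob=ctrl.get_obs();print(ob['t'],ob['ee_pos'],ob['ft_force'])
im,K,o,Rm=cam("scene")
cv2.imwrite("pics/s3.png",cv2.resize(im[150:330,150:390,::-1],(800,600),interpolation=cv2.INTER_CUBIC))
np.savez("s3.npz",K=K,o=o,R=Rm)
E
```

```text
6.0 [ 600.67124802 -111.90475957   18.78756497] [ 0.54223374 -0.15429848  0.83987046]
```

View pics/s3.png

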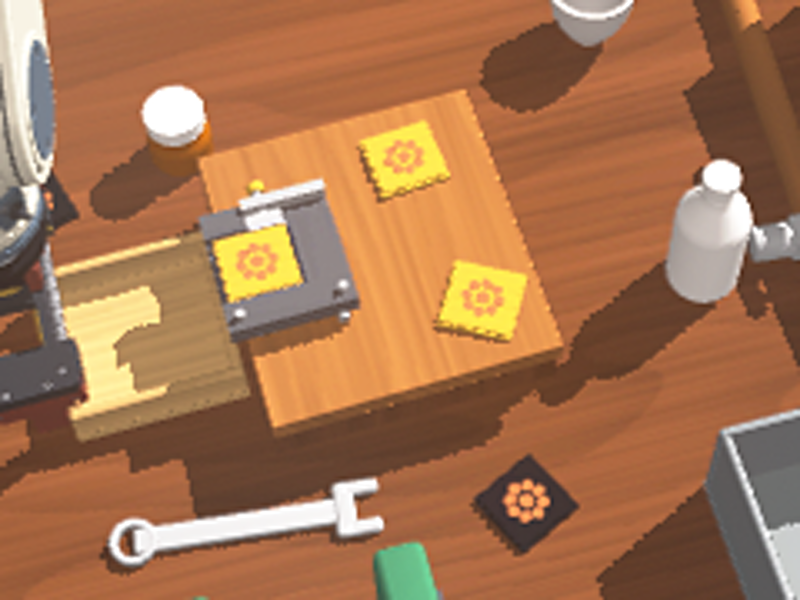

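The tray is squared up and close to the slab foot, with its rim front edge at about (245,395) in the crop.

Emit:
{"fn": "move_arm", "kwargs": {
  "steps": [
    [[0.1,0,0],0,0],
    [[0.1,0,0],0,0],
    [[0,0,0],0,0]
  ]
}}

```text
t: 6.3
ee_pos: [600.6, -107.2, 18.8]
orientation: [-2.193, -2.248, 0.0]
ft_force: [0.6, 0.7, 0.2]
width: 87.9
grasp_force: 0.0
```

Emit:
{"fn": "move_arm", "kwargs": {
  "steps": [
    [[0.06,0,0],0,0],
    [[0.06,0,0],0,0]
  ]
}}

```text
t: 6.47
ee_pos: [601.3, -105.9, 19.1]
orientation: [2.189, 2.249, -0.001]
ft_force: [1.0, -14.3, -0.6]
width: 87.8
grasp_force: 7.1
```

Emit:
{"fn": "move_arm", "kwargs": {
  "steps": [
    [[0.06,0,0],0,0],
    [[0.04,0,0],0,0]
  ]
}}

```text
t: 6.63
ee_pos: [601.6, -105.6, 19.3]
orientation: [2.184, 2.25, -0.004]
ft_force: [0.9, -24.0, -2.0]
width: 87.9
grasp_force: 12.2
```

Firm contact at 24 N, so the tray is fully seated. Now I back off and rise.

Emit:
{"fn": "move_arm", "kwargs": {
  "steps": [
    [[-0.1,0,0],0,0],
    [[-0.2,0,0],0,0],
    [[-0.5,0,0],0,0],
    [[-1,0,0],0,0.2],
    [[0,0,-1],0,1],
    [[0,0,-1],0,1],
    [[0,0,-1],0,1],
    [[0,0,-1],0,1],
    [[0,0,-1],0,1],
    [[0,0,-1],0,1],
    [[0,0,-1],0,1],
    [[0,0,0],0,1]
  ]
}}

```text
t: 7.63
ee_pos: [604.5, -148.2, 199.3]
orientation: [2.189, 2.244, 0.007]
ft_force: [1.2, 0.2, 0.5]
width: 31.1
grasp_force: 0.0
```

```bash
python3 - <<'E'
from h import *
ob=ctrl.get_obs();print(ob['t'],ob['ee_pos'],ob['ft_force'],ob['width'])
im,K,o,Rm=cam("wrist")
cv2.imwrite("pics/w2.png",cv2.resize(im[:,:,::-1],(800,600),interpolation=cv2.INTER_CUBIC))
np.savez("w2.npz",K=K,o=o,R=Rm)
E
```

```text
7.6333 [ 604.46703524 -148.24836335  199.27564166] [1.16688019 0.22518865 0.45987368] 31.095448728757766
```

View pics/w2.png

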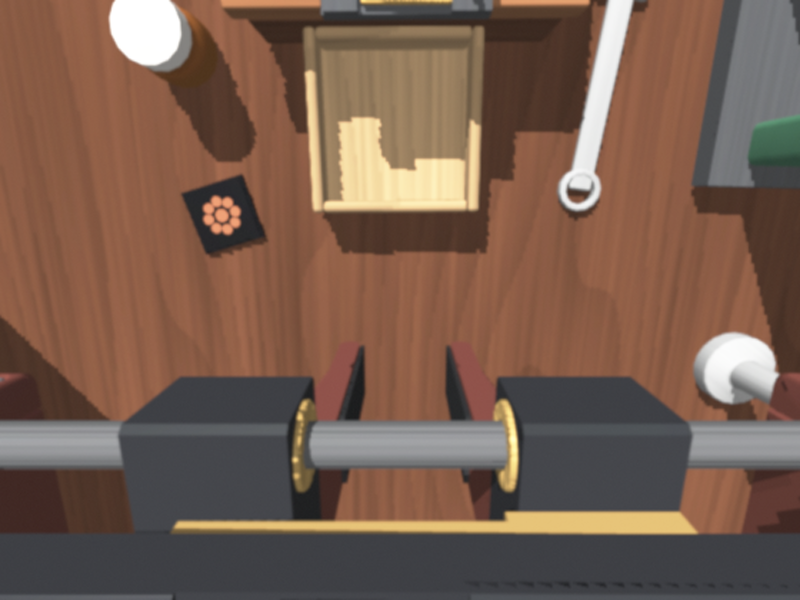

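The tray (rim corners (305,30), (482,28), (478,208), (315,210)) is square with the slab edge and centred under the fixture. Next I move in to view the blank from above.

Emit:
{"fn": "move_arm", "kwargs": {
  "steps": [
    [[1,0,0],0,1],
    [[1,0,0],0,1],
    [[1,0,0],0,1],
    [[1,0,0],0,1],
    [[0,0,0],0,1],
    [[0,0,0],0,1],
    [[0,0,0],0,1]
  ]
}}

```text
t: 8.27
ee_pos: [598.8, -47.6, 193.0]
orientation: [-2.193, -2.249, 0.002]
ft_force: [-0.6, -0.0, -0.1]
width: 0.8
grasp_force: 0.0
```

```bash
python3 - <<'E'
from h import *
ob=ctrl.get_obs();print(ob['t'],ob['ee_pos'],ob['ft_force'],ob['width'])
im,K,o,Rm=cam("wrist")
cv2.imwrite("pics/w3.png",cv2.resize(im[:,:,::-1],(800,600),interpolation=cv2.INTER_CUBIC))
np.savez("w3.npz",K=K,o=o,R=Rm)
E
```

```text
8.2667 [598.82592323 -47.58394143 193.00824562] [-0.57591359 -0.04139314 -0.11235585] 0.7866136182939415
```

View pics/w3.png

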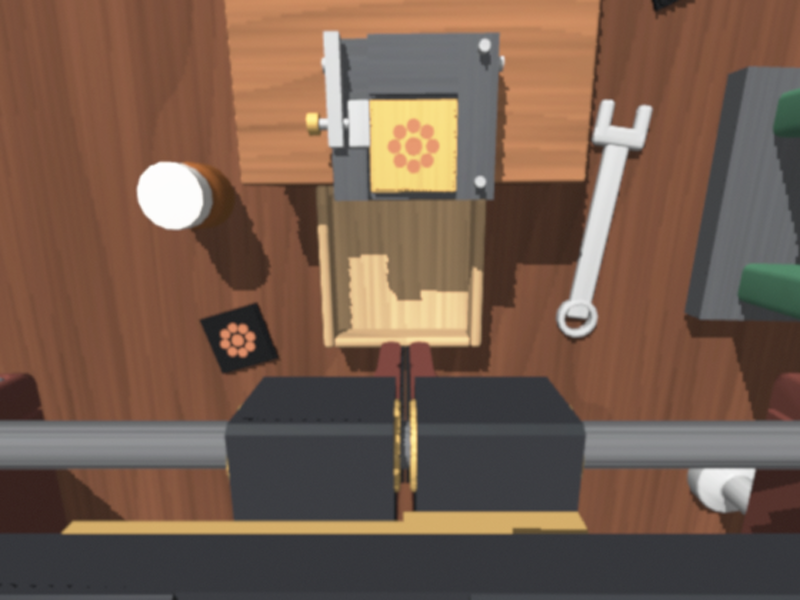

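The blank's top corners are at (369,191), (370,99), (458,98) and (458,191), and the slab front edge runs from (244,184) to (583,180). The tray is flush under the edge.

```bash
python3 - <<'E'
from h import *
d=np.load("w3.npz")
def c(p,z): return np.array([ray((x*.7,y*.7),d['K'],d['o'],d['R'],z)[:2] for x,y in p])
b=fitrect(c([(369,191),(370,99),(458,98),(458,191)],86),25,25);print(b)
e=c([(244,184),(583,180)],62);print(e,np.arctan2(*(e[1]-e[0])[::-1]))
ob=ctrl.get_obs();m=R.from_rotvec(ob['orientation']).as_matrix();print(m.round(3)); dd=np.r_[b[0][:2],86]-ob['ee_pos'];print("tool-frame units to blank centre",(m.T@dd/25).round(2))
E
```

```text
(array([6.01028844e+02, 4.58726883e+01, 2.88399209e-02]), [[1.1, -0.0], [-0.5, 0.2], [0.4, -0.2], [-1.0, 0.0]])
[[494.24466489  22.52792291]
 [709.27554255  30.69642374]] 0.03796931453586995
[[-0.024  1.    -0.001]
 [ 1.     0.024 -0.   ]
 [-0.    -0.001 -1.   ]]
tool-frame units to blank centre [3.75 0.18 4.29]
```

Emit:
{"fn": "move_arm", "kwargs": {
  "steps": [
    [[1,0.18,0],0,1],
    [[1,0,0],0,1],
    [[1,0,0],0,1],
    [[1,0,0],0,1],
    [[0,0,1],0,1],
    [[0,0,1],0,1],
    [[0,0,1],0,1],
    [[0,0,0.6],0,1],
    [[0,0,0.2],0,1],
    [[0,0,0],0,1],
    [[0,0,0],0,1],
    [[0,0,0],0,1]
  ]
}}

```text
t: 9.32
ee_pos: [602.3, 52.5, 100.1]
orientation: [2.193, 2.247, 0.002]
ft_force: [0.9, 0.2, -0.4]
width: 0.6
grasp_force: 0.0
```

Emit:
{"fn": "move_arm", "kwargs": {
  "steps": [
    [[0,0,0.2],0,1],
    [[0,0,0.12],0,1],
    [[0,0,0.04],0,1],
    [[0,0,0.04],0,1],
    [[0,0,0.04],0,1],
    [[0,0,0],0,1]
  ]
}}

```text
t: 9.82
ee_pos: [601.1, 53.0, 87.8]
orientation: [-2.193, -2.249, 0.0]
ft_force: [0.6, -0.5, 0.5]
width: 0.5
grasp_force: 0.0
```

Emit:
{"fn": "move_arm", "kwargs": {
  "steps": [
    [[0,0,0.04],0,1],
    [[0,0,0.04],0,1],
    [[0,0,0],0,1]
  ]
}}

```text
t: 10.07
ee_pos: [601.4, 53.0, 86.2]
orientation: [2.194, 2.249, 0.0]
ft_force: [-0.9, -1.2, 3.8]
width: 0.3
grasp_force: 2.0
```

Emit:
{"fn": "move_arm", "kwargs": {
  "steps": [
    [[0,0,0.04],0,1],
    [[0,0,0],0,1]
  ]
}}

```text
t: 10.23
ee_pos: [601.5, 52.8, 85.7]
orientation: [2.193, 2.249, 0.0]
ft_force: [-2.1, -1.1, 8.8]
width: 0.8
grasp_force: 4.4
```

Emit:
{"fn": "move_arm", "kwargs": {
  "steps": [
    [[0,0,0.02],0,1],
    [[0,0,0.02],0,1],
    [[0,0,0],0,1]
  ]
}}

```text
t: 10.48
ee_pos: [601.5, 52.7, 85.3]
orientation: [2.193, 2.249, 0.0]
ft_force: [-4.7, -2.3, 13.3]
width: 0.7
grasp_force: 6.7
```

Emit:
{"fn": "move_arm", "kwargs": {
  "steps": [
    [[-0.04,-0.03,0.01],0,1],
    [[-0.06,-0.01,0],0,1],
    [[-0.06,0,0],0,1]
  ]
}}

```text
t: 10.73
ee_pos: [601.5, 50.2, 85.2]
orientation: [2.194, 2.248, 0.005]
ft_force: [-0.8, 6.2, 10.0]
width: 0.7
grasp_force: 4.8
```

Emit:
{"fn": "move_arm", "kwargs": {
  "steps": [
    [[-0.03,0,0.03],0,1],
    [[-0.06,0,0.01],0,1],
    [[-0.06,0,0],0,1]
  ]
}}

```text
t: 10.98
ee_pos: [601.7, 46.6, 84.5]
orientation: [2.194, 2.248, 0.005]
ft_force: [-2.5, 6.0, 13.3]
width: 0.8
grasp_force: 6.4
```

Emit:
{"fn": "move_arm", "kwargs": {
  "steps": [
    [[-0.06,-0.01,0.01],0,1],
    [[-0.06,0,0.01],0,1],
    [[-0.06,0,0.01],0,1]
  ]
}}

```text
t: 11.23
ee_pos: [601.8, 42.1, 83.9]
orientation: [2.194, 2.248, 0.006]
ft_force: [-2.2, 5.5, 15.3]
width: 0.4
grasp_force: 7.0
```

```bash
python3 - <<'E'
from h import *
im,K,o,Rm=cam("side")
a=im[140:260,240:400,::-1]
im,K,o,Rm=cam("scene")
b=im[170:290,170:330,::-1]
v=np.vstack([a,b])
cv2.imwrite("pics/m1.png",cv2.resize(v,(400,600),interpolation=cv2.INTER_CUBIC))
print(ctrl.get_obs()['ft_force'])
E
```

```text
[-1.61830007  5.09402124 14.0042407 ]
```

View pics/m1.png

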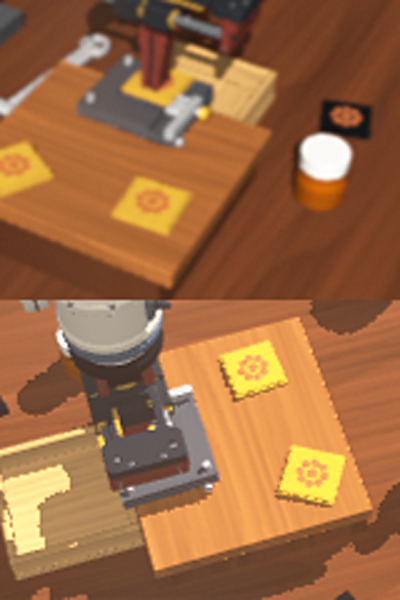

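In the side view (top half) a dark gap has opened behind the blank near (130,85), so it is sliding with the fingers. I continue.

Emit:
{"fn": "move_arm", "kwargs": {
  "steps": [
    [[-0.06,-0.01,0.01],0,1],
    [[-0.06,0,0.01],0,1],
    [[-0.06,0,0.01],0,1]
  ]
}}

```text
t: 11.58
ee_pos: [602.0, 37.5, 83.3]
orientation: [2.193, 2.247, 0.007]
ft_force: [-1.2, 5.4, 14.7]
width: 0.3
grasp_force: 7.2
```

Emit:
{"fn": "move_arm", "kwargs": {
  "steps": [
    [[-0.06,-0.01,0.01],0,1],
    [[-0.06,0,0.01],0,1],
    [[-0.06,0,0.01],0,1]
  ]
}}

```text
t: 11.83
ee_pos: [602.1, 33.0, 82.7]
orientation: [2.193, 2.247, 0.007]
ft_force: [-2.2, 4.7, 15.3]
width: 0.8
grasp_force: 7.3
```

Emit:
{"fn": "move_arm", "kwargs": {
  "steps": [
    [[-0.06,0,0],0,1],
    [[-0.06,0,0.01],0,1]
  ]
}}

```text
t: 12.0
ee_pos: [602.2, 29.9, 82.4]
orientation: [2.193, 2.247, 0.007]
ft_force: [-1.2, 5.2, 14.3]
width: 0.4
grasp_force: 7.1
```

Emit:
{"fn": "move_arm", "kwargs": {
  "steps": [
    [[-0.05,0,0],0,1],
    [[-0.05,0,0],0,1]
  ]
}}

```text
t: 12.17
ee_pos: [602.2, 27.3, 82.3]
orientation: [2.193, 2.247, 0.007]
ft_force: [-1.4, 5.8, 13.2]
width: 0.5
grasp_force: 6.5
```

Emit:
{"fn": "move_arm", "kwargs": {
  "steps": [
    [[-0.05,0,0],0,1],
    [[-0.05,0,0],0,1]
  ]
}}

```text
t: 12.33
ee_pos: [602.3, 24.2, 82.3]
orientation: [2.192, 2.247, 0.006]
ft_force: [-0.6, 1.1, 12.8]
width: 0.6
grasp_force: 6.3
```

Emit:
{"fn": "move_arm", "kwargs": {
  "steps": [
    [[-0.08,0,0],0,1],
    [[-0.08,0,0],0,1],
    [[-0.08,0,0.01],0,1]
  ]
}}

```text
t: 12.58
ee_pos: [602.4, 18.0, 81.9]
orientation: [2.192, 2.247, 0.005]
ft_force: [0.3, 1.3, 11.9]
width: 0.5
grasp_force: 5.8
```

Emit:
{"fn": "move_arm", "kwargs": {
  "steps": [
    [[-0.1,0,0],0,1],
    [[-0.1,0,0],0,1]
  ]
}}

```text
t: 12.75
ee_pos: [602.5, 12.9, 81.7]
orientation: [2.192, 2.247, 0.005]
ft_force: [0.5, 0.7, 11.3]
width: 0.4
grasp_force: 5.1
```

Emit:
{"fn": "move_arm", "kwargs": {
  "steps": [
    [[-0.2,0,0],0,1],
    [[-0.1,0,-0.5],0,1],
    [[0,0,-1],0,1],
    [[0,0,-1],0,1],
    [[0,0,-1],0,1],
    [[0,0,-1],0,1],
    [[0,0,0],0,1],
    [[-1,0,0],0,1],
    [[-1,0,0],0,1],
    [[-1,0,0],0,1],
    [[-1,0,0],0,1],
    [[0,0,0],0,1],
    [[0,0,0],0,1]
  ]
}}

```text
t: 13.83
ee_pos: [602.7, -95.6, 192.0]
orientation: [-2.196, -2.246, 0.0]
ft_force: [-0.3, -0.1, 0.1]
width: 0.2
grasp_force: 0.0
```

```bash
python3 - <<'E'
from h import *
ob=ctrl.get_obs();print(ob['t'],ob['ee_pos'],ob['ft_force'])
im,K,o,Rm=cam("wrist"); np.savez("w4.npz",K=K,o=o,R=Rm)
cv2.imwrite("pics/w4.png",cv2.resize(im[:,:,::-1],(800,600),interpolation=cv2.INTER_CUBIC))
E
```

```text
13.8333 [602.72436775 -95.62423123 192.0268941 ] [-0.26855087 -0.06473429  0.09392574]
```

View pics/w4.png

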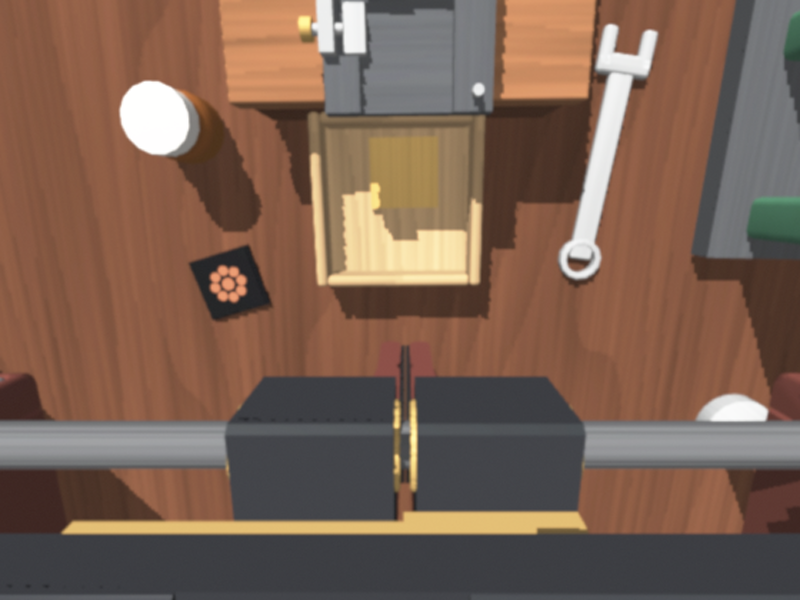

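The blank lies flat in the tray, spanning (369,138) to (438,207), and the groove is empty. I check numerically that the tray hasn't moved since it was seated.

```bash
python3 - <<'E'
from h import *
for f,p in [("w2",[(315,211),(479,209)]),("w3",[(326,346),(481,346)]),("w4",[(319,285),(481,285)])]:
    d=np.load(f+".npz"); print(f,[ray((x*.7,y*.7),d['K'],d['o'],d['R'],35)[:2].round(1).tolist() for x,y in p])
E
```

```text
w2 [[539.7, -95.3], [657.3, -90.9]]
w3 [[539.8, -94.4], [657.4, -91.2]]
w4 [[539.6, -94.8], [658.0, -92.0]]
```

The tray is unmoved: centre x is about 599, yaw is about 0.03, and the front is at y ≈ -93, which matches a seated tray. Handing in.

```bash
python3 -c "
from workcell import ctrl
print(ctrl.close_job())"
```

```text
the job is handed in; nothing more can be done
None
```

The blank lies flat in the tray, which is seated square against the slab foot. The job was handed in at about 14 s and returned no verdict; peak readings were about 16 N on the blank and 24 N pushing the tray (limit 25 N).

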